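# Pour the big nuts out of the tilting parts tray

### The arm

A 6-joint arm with a two-finger parallel gripper is mounted at the origin on the work surface; the furniture and walls round the work are solid. World frame = base frame: x ahead of the robot, y to its left, z up, the work surface at z = 0. Lengths are in m, angles in degrees, forces in N, time in s.
With the tool pointing down it reaches from about 0.4 to 0.825 m from the base axis. Payload 7 kg.
Tool frame: the origin (TCP) lies between the finger pads; the fingertips stand 11 mm ahead of it and the grasp point (between the pads) lies 8 mm behind it; z points along the fingers, y is the direction in which the jaws open and shut (so a half turn about z gives the same grasp; the last joint's range is limited). The gripper opens to 88 mm and grips with 3 to 60 N. Pads are 19 mm wide; open, the fingers measure 130 mm over their backs; the gripper's body (78 mm by 193 mm) begins 47 mm behind the grasp point.
Start: joints at [85.778, 20.546, 0.682, 0, -70.136, -16.507], TCP at [0.239, 0.631, 0.211] pointing down, gripper open.
Joint ranges: [-176.03, 176.03], [-82.01, 121.73], [-58.28, 71.71], [-173.87, 95.51], [-174.79, -0.11], [-173.66, 173.66]. Speed limits (degrees/s): [136.94, 136.94, 172.46, 180, 180, 180].

### API

Orientations are given as [roll, pitch, yaw] about the fixed x, y, z axes, in that order (R = Rz(yaw) Ry(pitch) Rx(roll)).
In Python, from plant import r gives the robot as it stands.
- The arm moves only by the shell command python3 -m inch 'ROWS' [OPENING] [FORCE]. ROWS is JSON, a list of rows, each an object of numbers: "x", "y", "z": the shift along the tool's x, y, z as a fraction of full scale; "yaw": the turn about the tool's z as a fraction of full scale. In form: [{"x": .., "y": .., "z": .., "yaw": ..}, ...]. A call has 1 to 5 rows; each row shifts and turns the pose as measured when the row begins, along the tool's axes as they then stand; what a row does not reach is not made up. Full scale, the value 1, is 0.025 m for a shift and 4 degrees for a turn. A row lasts 1/12 s, in which the tool goes at most 41.7 mm and 7.16 degrees, less where a joint would pass 70% of its speed; a pose out of reach is approached as far as the arm can. A call with a number of a shift or a turn outside -1 to 1 is refused whole. A call with a gripper value outside its range is refused whole. OPENING is the opening, from -1 (shut) to 1 (fully open), set as the call begins (- or left out, the last holds). The fingers move at their own pace and stop on an object; FORCE is the grip in N (left out, the last holds). Time passes only in rows, so rows that do not move let the fingers close. It gives the time, the measured TCP pose, the force and the opening at its end, in the units of the state.
- r.get_state(): the state, without advancing time (a new reading comes with each control period).
- r.capture(name): name is "side" or "top"; returns (picture, depth): 384x512x3 uint8, red, green, blue; 384x512 float32, m along the optical axis (not along the pixel's ray), 0 where there is no reading.
- r.camera_info(name): a dict with "mtx" (3x3 intrinsics, pixels), "k1" (the pictures are not rectified: a ray, as slopes to the right and down, at radius r is drawn at 1 + k1 r^2 times it, then the intrinsics apply), "pose" (4x4, takes a point from camera to world coordinates). Camera axes: x right, y down, z forward; pixel columns grow to the right and rows downward; lengths in m; the calibration is good to about 2 mm. A picture is of the moment at which its call begins. camera_info takes no time and is no camera call.
- r.close_job(): hands the job in, once; it reports no verdict.
The state is a dict: "time_s": time; "joints": joint angles; "qd": joint speeds; "joint_torque": joint torques, N m; "tcp_pos": TCP position; "eef_rot": TCP orientation; "contact_force": force on the tool from outside, world axes, zero at the start; "moment": the same for the moment, N m; "gripper_width": finger opening in m.
Only numpy, scipy, OpenCV 4.12 (cv2) and the standard library are available. Lean on these libraries where they do the work, as an engineer would, in place of code of your own. Each camera call takes 0.05 s, during which the arm holds its last target. There are 200 camera calls.

### The job

Turn the swivelling four-bay parts tray until the corner of the bay with the three big nuts is over the catch dish, then press that corner down so that the big nuts slide out through its gap into the dish, and let the tray come back level. Use the tray, do not pick the nuts out by hand; the bolts, the small nuts and the pipe ring must stay in their bays.

Things in the scene. Friction and masses are not known exactly. Their poses are not given: they have to be found in the camera images.
- tray: Square grey sheet-metal parts tray on a post, 210 x 210 mm, smooth and slippery, a cross divides it into four bays. Origin: its tilt centre on the swivel axis, 150 mm above the bench, 12 mm below the bays' floor. z: the tray's upward normal; +x points to the corner of the big nuts' bay, +y to the two bolts', -x to the pipe ring's, -y to the small nuts'. Walls rise 32 mm above the floor.
- tray_post (a point): Swivel bearing on the post, 134 mm above the bench. The tray swivels endlessly (light friction, under 1 N at the straps; stays where left). On the rubber mount above, it tips any way and springs back level (within a few degrees) by itself: 10 N down on a strap reaches the 36 degree stop. Things slide to the lowest corner of their bay; only the pressed corner's bay has its gap there.
- thumb_pad (a point): Middle of the top of the thumb strap that bridges the big nuts' corner gap (each corner has one): 112 mm from the swivel axis, 198 mm above the bench when level. Flat, 28 mm radially by 84 mm, ends turned up 19 mm, 76 mm apart inside: a fingertip set between them pushes the tray round or presses the corner down. At the stop it is about 75 mm lower, 7 mm farther out.
- nut_spout (a point): Outer edge of the pouring lip of the big nuts' bay, on the floor's upper face, 130 mm from the swivel axis; 162 mm above the bench when level, about 85 mm at the stop. The gap behind it is 70 mm wide and goes down to the floor; things slide out below the strap, which is 32 mm above the floor.
- dish (a point): Centre of the inner floor of the round bare-steel catch dish, 34 mm above the bench; 170 mm in diameter, rim 65 mm above the bench, fixed to the post by a bracket (it does not move). Its centre is 170 mm from the swivel axis.
- small_nut_1_centre (a point): Centre of one of the three small thin hexagon nuts (22 x 19 x 10 mm, bright), which stay in their bay
- small_nut_2_centre (a point): Centre of one of the three small thin hexagon nuts (22 x 19 x 10 mm, bright), which stay in their bay
- small_nut_3_centre (a point): Centre of one of the three small thin hexagon nuts (22 x 19 x 10 mm, bright), which stay in their bay
- bolt_1_centre (a point): Centre of a hexagon bolt (69 mm long, loose: it shifts if the tray is jerked round), which stays in its bay
- bolt_2_centre (a point): Centre of another hexagon bolt (77 mm long), which stays in its bay
- ring_centre (a point): Centre of a sawn pipe ring (48 mm diameter, 30 mm high), which stays in its bay
- bay_bolts (a point): Middle of the floor of the bolts' bay
- bay_ring (a point): Middle of the floor of the pipe ring's bay
- bay_small_nuts (a point): Middle of the floor of the small nuts' bay
- nut_1: One of the three big hexagon nuts (28 x 24 x 18 mm, brown, loose and oily: it slides on the tray from about 15 degrees of tip), to be poured into the dish; origin at the centre of its underside as it first lies
- nut_2: One of the three big hexagon nuts (28 x 24 x 18 mm, brown, loose and oily: it slides on the tray from about 15 degrees of tip), to be poured into the dish; origin at the centre of its underside as it first lies
- nut_3: One of the three big hexagon nuts (28 x 24 x 18 mm, brown, loose and oily: it slides on the tray from about 15 degrees of tip), to be poured into the dish; origin at the centre of its underside as it first lies

How it is judged (in metres and radians):
On the way:
1. the big nuts' corner of the tray is tipped down over the dish (height (world z) of nut_spout below 0.13 m and horizontal distance between nut_spout and dish below 0.1 m), for 0.2 s.
At the end, for the whole second after the job is handed in: All three big nuts lie in the dish (centres within 80 mm of its middle, below 75 mm height); the bolts, the small nuts and the pipe ring are each in their own bays (centres within 85 mm of the bay's middle); the tray is released and level again within 8 degrees (horizontal distance between each of nut_1, nut_2, nut_3 and dish below 0.08 m and height (world z) of each of nut_1, nut_2, nut_3 below 0.075 m and distance between each of small_nut_1_centre, small_nut_2_centre, small_nut_3_centre and bay_small_nuts below 0.085 m and distance between each of bolt_1_centre, bolt_2_centre and bay_bolts below 0.085 m and distance between ring_centre and bay_ring below 0.085 m and angle between tray's own z axis and vertical below 0.14 rad); the robot touches nothing.
It fails at once if a bolt, a small nut or the pipe ring falls out of its bay (distance between any of small_nut_1_centre, small_nut_2_centre, small_nut_3_centre and bay_small_nuts above 0.1 m or distance between any of bolt_1_centre, bolt_2_centre and bay_bolts above 0.1 m or distance between ring_centre and bay_ring above 0.1 m).
It fails at once if a big nut is handled with the fingers ((contact force between the fingers and nut_1 above 3 N or contact force between the fingers and nut_2 above 3 N or contact force between the fingers and nut_3 above 3 N)).
It also fails if it takes over 48 s, if anything falls off the work surface, if the arm or the gripper's body presses on something with over 40 N, if the wrist force passes 120 N, or if a joint passes its speed limit or range.

## Working session

There is one attempt and no reset: what is moved stays moved. The work goes in short steps, Python scripts to look and compute and a shell command to move; the robot and the scene stay as the last step left them, time stands still between calls to the robot, and variables do not carry over. Pictures are saved under pics/ and viewed, about 8 in all and at most 12, crops included, and the job is handed in when it is done.

```bash
mkdir -p pics; cat > h.py <<'E'
from plant import r
import numpy as np, cv2
def snap(n,f):
    p,d=r.capture(n); cv2.imwrite(f'pics/{f}.png',cv2.resize(p[:,:,::-1],None,fx=1.5,fy=1.5)); np.save(f'pics/{f}.npy',d); return p,d
def world(n,d,u,v,z=None):
    i=r.camera_info(n); K=np.array(i['mtx']);T=np.array(i['pose'])
    a=np.array([(u-K[0,2])/K[0,0],(v-K[1,2])/K[1,1]]); b=a.copy()
    for _ in range(20): b=a/(1+i['k1']*(b@b))
    ray=np.array([*b,1.])
    s=d[int(round(v)),int(round(u))] if z is None else (z-T[2,3])/(T[:3,:3]@ray)[2]
    return T[:3,:3]@(ray*s)+T[:3,3]
E
python3 - <<'E'
from h import *
snap('top','t0');snap('side','s0');s=r.get_state();print(s)
E
```

```text
{'time_s': 0.1, 'joints': array([ 8.57789261e+01,  2.05867883e+01,  6.40134333e-01, -1.73148390e-02,
       -7.01359225e+01, -1.65071871e+01]), 'qd': array([ 0.02454101, -0.02666816,  0.05014445,  0.08673106,  0.05528967,
        0.00707348]), 'joint_torque': array([-2.21846560e-03, -5.84167349e+01,  2.93753010e+01,  7.01553270e+00,
        1.01927086e-02, -5.61882530e-05]), 'tcp_pos': array([0.23877161, 0.63087698, 0.21053229]), 'eef_rot': array([ 1.79916202e+02, -7.85784706e-03, -2.07341505e+01]), 'contact_force': array([ 0.04927195,  1.10899273, -0.64242524]), 'moment': array([-0.00998253,  0.0096201 ,  0.0199548 ]), 'gripper_width': 0.087711833513501}
```

View pics/t0.png

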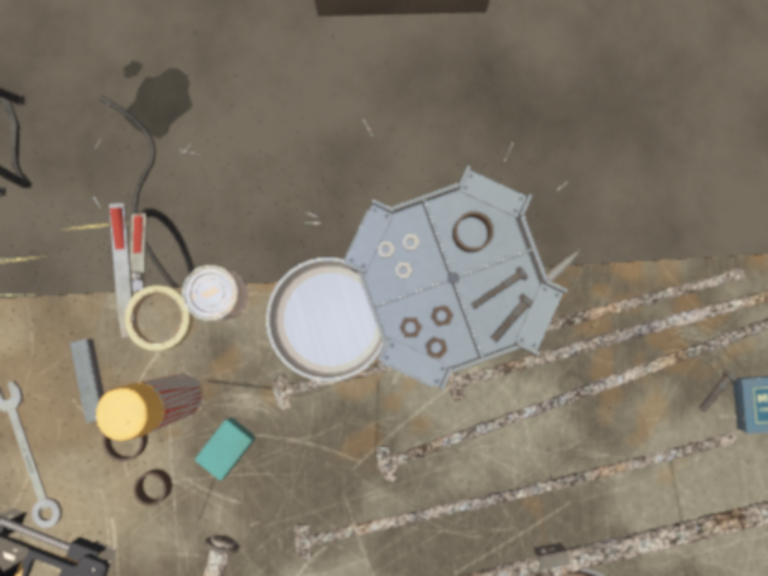

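View pics/s0.png

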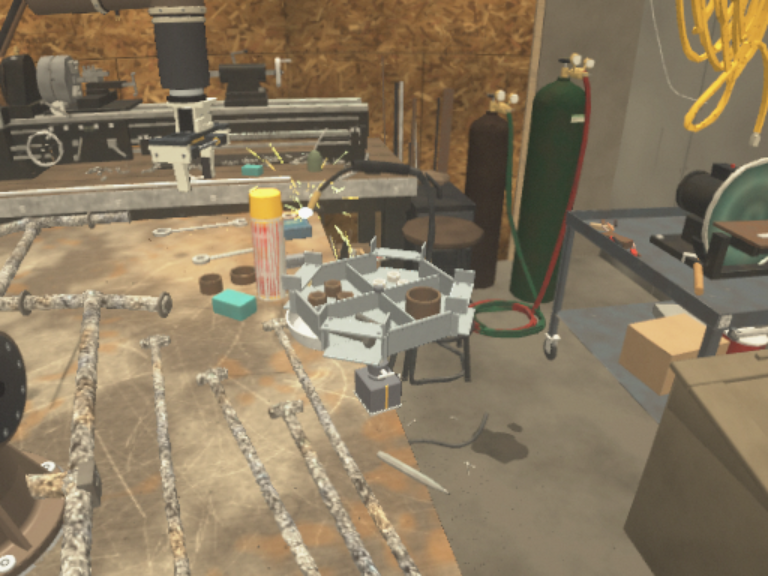

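The top view shows the tray hub at about (453,278). The straps are at about (413,366) for the big nuts, (367,234) small nuts, (497,190) ring and (547,320) bolts. The dish is at about (327,320).

```bash
python3 - <<'E'
from h import *
d=np.load('pics/t0.npy')
W=lambda u,v,z:world('top',d,u/1.5,v/1.5,z)
S={k:W(*p,.198) for k,p in dict(big=(413,366),small=(367,234),ring=(497,190),bolt=(547,320)).items()}
c=sum(S.values())/4; print('c',c,'hub',W(453,278,.17))
for k,p in S.items(): print(k,p,np.linalg.norm(p[:2]-c[:2]),np.degrees(np.arctan2(*(p-c)[1::-1])), world('top',d,*dict(big=(413/1.5,366/1.5),small=(367/1.5,234/1.5),ring=(497/1.5,190/1.5),bolt=(547/1.5,320/1.5))[k]))
q=W(327,320,.06);print('dish',q,np.linalg.norm((q-c)[:2]),np.degrees(np.arctan2(*(q-c)[1::-1])))
for p in [(411,327),(442,315),(436,347)]: print(W(*p,.18))
c0=r.camera_info('top'); print(np.array(c0['pose']).round(3))
E
```

```text
c [0.53016995 0.16835149 0.198     ] hub [0.53122744 0.1694206  0.17      ]
big [0.42533571 0.2210977  0.198     ] 0.11735578375099005 153.29124508439935 [0.4252246  0.22104803 0.19591775]
small [0.58354904 0.27372423 0.198     ] 0.1181217139637452 63.134413496321066 [0.58309879 0.27359347 0.20111509]
ring [0.63422869 0.116971   0.198     ] 0.11605247224316309 -26.27851562494096 [0.63446123 0.11679867 0.19688168]
bolt [0.47756637 0.06161305 0.198     ] 0.11899677432622016 -116.23532055405977 [0.47764563 0.06013411 0.19137826]
dish [0.48337662 0.33689707 0.06      ] 0.1749206368044362 105.51625736461571
[0.47154529 0.2223501  0.18      ]
[0.48559648 0.18449346 0.18      ]
[0.44694759 0.19246282 0.18      ]
[[-0.013 -0.998  0.061  0.468]
 [-1.     0.014  0.022  0.24 ]
 [-0.023 -0.061 -0.998  0.997]
 [ 0.     0.     0.     1.   ]]
```

```bash
python3 - <<'E'
import cv2
i=cv2.imread('pics/t0.png')[150:400,250:580]
cv2.imwrite('pics/c0.png',cv2.resize(i,None,fx=2.4,fy=2.4,interpolation=cv2.INTER_CUBIC))
E
```

```text
(no output)
```

View pics/c0.png

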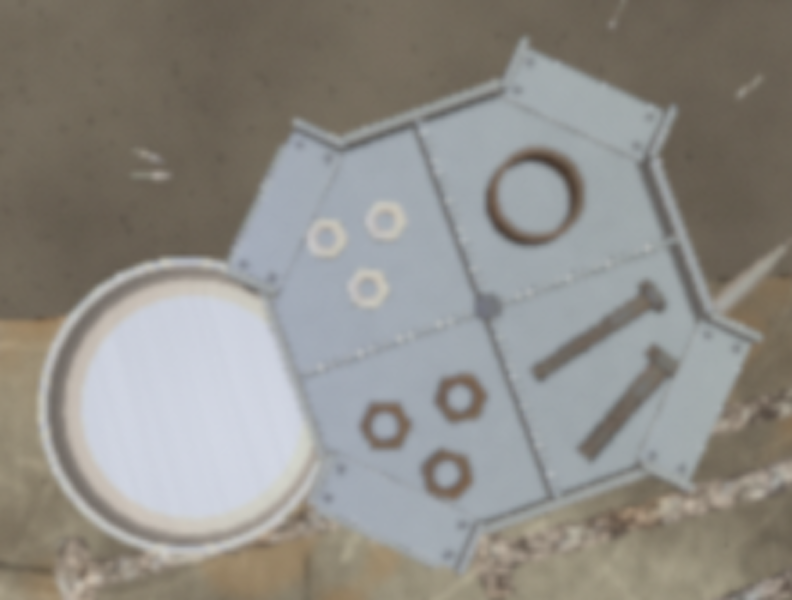

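```bash
python3 - <<'E'
from h import *
d=np.load('pics/t0.npy')
for p in [(120,412),(150,412),(190,400),(225,450),(210,292)]: print(p,world('top',d,p[0]/1.5,p[1]/1.5))
E
python3 -m inch '[{"z":-1},{"z":-1},{"z":-0.6},{},{}]' -1 20
```

```text
(120, 412) [0.37756237 0.56066967 0.22467299]
(150, 412) [0.37588553 0.52999186 0.21258822]
(190, 400) [0.37438703 0.52915536 0.06210669]
(225, 450) [0.3003119  0.48706132 0.03464509]
(210, 292) [0.52428899 0.49879897 0.07090292]validation failed for argument at $[0]...
```

```bash
python3 -m inch '[{"x":0,"y":0,"z":-1,"yaw":0},{"x":0,"y":0,"z":-1,"yaw":0},{"x":0,"y":0,"z":-0.6,"yaw":0},{"x":0,"y":0,"z":0,"yaw":0},{"x":0,"y":0,"z":0,"yaw":0}]' -1 20
```

```text
time_s: 0.52
tcp_pos: [0.2382, 0.629, 0.2736]
eef_rot: [179.4, -0.1, -20.8]
contact_force: [-0.3, -1.3, -0.6]
gripper_width: 0.06
```

```bash
cat > g.py <<'E'
import sys
from h import *
from scipy.spatial.transform import Rotation as R
s=r.get_state(); a=np.array(s['eef_rot']); M=R.from_euler('xyz',a,degrees=True).as_matrix()
t=np.array([float(v) for v in sys.argv[1:4]]); C=np.array([.530,.168])
p=s['tcp_pos']; e=p[:2]-C
print('t',s['time_s'],'p',np.round(p,4),'rad',np.hypot(*e).round(4),'ang',np.degrees(np.arctan2(e[1],e[0])).round(1),'F',np.round(s['contact_force'],1))
print('units xyz',(M.T@(t-p)/.025).round(2),'yaw units',((a[2]-float(sys.argv[4]))/4).round(2))
E
python3 -m inch '[{"x":0.95,"y":0.9,"z":0,"yaw":0.2},{"x":1,"y":0.95,"z":0,"yaw":0.2},{"x":1,"y":0.95,"z":0,"yaw":0.2},{"x":1,"y":0.95,"z":0,"yaw":0.2},{"x":1,"y":0.95,"z":0,"yaw":0.2}]'
python3 -m inch '[{"x":1,"y":1,"z":0,"yaw":0.2},{"x":1,"y":1,"z":0,"yaw":0.2},{"x":1,"y":1,"z":0,"yaw":0.1},{"x":1,"y":1,"z":0,"yaw":0.1},{"x":1,"y":1,"z":0,"yaw":0.1}]'
python3 g.py .430 .218 .26 -26.5
```

```text
time_s: 0.93
tcp_pos: [0.3062, 0.471, 0.2667]
eef_rot: [178.9, -0.2, -24.6]
contact_force: [0.4, -0.5, -0.0]
gripper_width: 0.0266
time_s: 1.35
tcp_pos: [0.3635, 0.2931, 0.2641]
eef_rot: [178.4, -0.2, -27.5]
contact_force: [0.4, 0.9, 0.1]
gripper_width: 0.0006
t 1.35 p [0.3635 0.2931 0.2641] rad 0.2082 ang 143.1 F [0.4 0.9 0.1]
units xyz [3.74 1.43 0.21] yaw units -0.25
```

```bash
python3 -m inch '[{"x":0.9,"y":0.3,"z":0,"yaw":-0.1},{"x":0.9,"y":0.3,"z":0,"yaw":-0.1},{"x":0.9,"y":0.3,"z":0,"yaw":0},{"x":0.6,"y":0.2,"z":0,"yaw":0},{"x":0,"y":0,"z":0,"yaw":0}]'
python3 g.py .430 .218 .219 -26.5; python3 - <<'E'
from h import *
snap('side','s1')
E
```

```text
time_s: 1.77
tcp_pos: [0.4247, 0.2194, 0.2619]
eef_rot: [178.2, -0.0, -26.9]
contact_force: [0.5, 0.2, 0.1]
gripper_width: 0.0004
t 1.7667 p [0.4247 0.2194 0.2619] rad 0.1172 ang 154.0 F [0.5 0.2 0.1]
units xyz [ 0.21 -0.1   1.71] yaw units -0.1
```

View pics/s1.png

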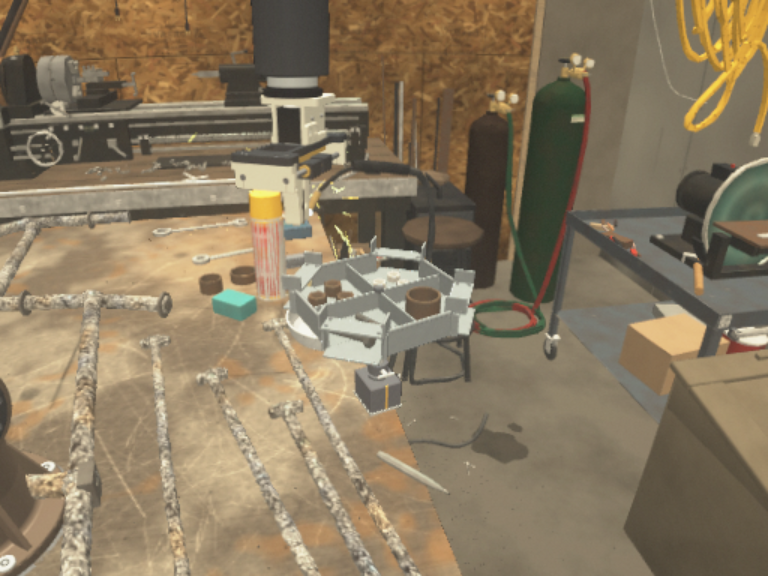

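The gripper appears behind the spray can in this view, with its fingertip at about (297,228). I'll check that against the projected positions.

```bash
python3 - <<'E'
from h import *
i=r.camera_info('side');K=np.array(i['mtx']);T=np.array(i['pose'])
print(T.round(3))
for n,p in dict(tip=(.4247,.2194,.251),strap=(.430,.218,.198),hub=(.53,.168,.162),can=(.377,.545,.225),dish=(.483,.337,.034)).items():
    q=np.linalg.inv(T)@np.array([*p,1]); b=q[:2]/q[2]; b=b*(1+i['k1']*(b@b)); print(n,1.5*(K[:2,:2]@b+K[:2,2]))
d=np.load('pics/s1.npy');d0=np.load('pics/s0.npy')
for p in [(297,210),(275,175),(270,220),(310,275),(330,315),(345,340)]: print(p,world('side',d,p[0]/1.5,p[1]/1.5),world('side',d0,p[0]/1.5,p[1]/1.5))
snap('top','t1')
E
```

```text
[[ 0.984 -0.071  0.164  0.402]
 [-0.178 -0.443  0.879 -0.492]
 [ 0.011 -0.894 -0.448  0.528]
 [ 0.     0.     0.     1.   ]]
tip [297.73977222 239.04579248]
strap [303.4491838  273.92100379]
hub [378.52330098 307.38981785]
can [264.98857317 192.03635454]
dish [333.94229999 327.88624441]
(297, 210) [0.42523954 0.20213204 0.29868827] [ 0.45543248  1.12249503 -0.00496236]
(275, 175) [0.39989655 0.13761928 0.3636556 ] [ 0.39338593  1.72929918 -0.05103065]
(270, 220) [0.38288323 0.52864455 0.17351281] [0.38277035 0.53452557 0.17147196]
(310, 275) [0.4391949  0.21739013 0.19590516] [0.43927806 0.21899639 0.19515385]
(330, 315) [0.45948234 0.14430012 0.16922995] [0.45951141 0.14462447 0.16904721]
(345, 340) [0.47327448 0.09617993 0.15821805] [0.47306579 0.09444654 0.15930702]
```

View pics/t1.png

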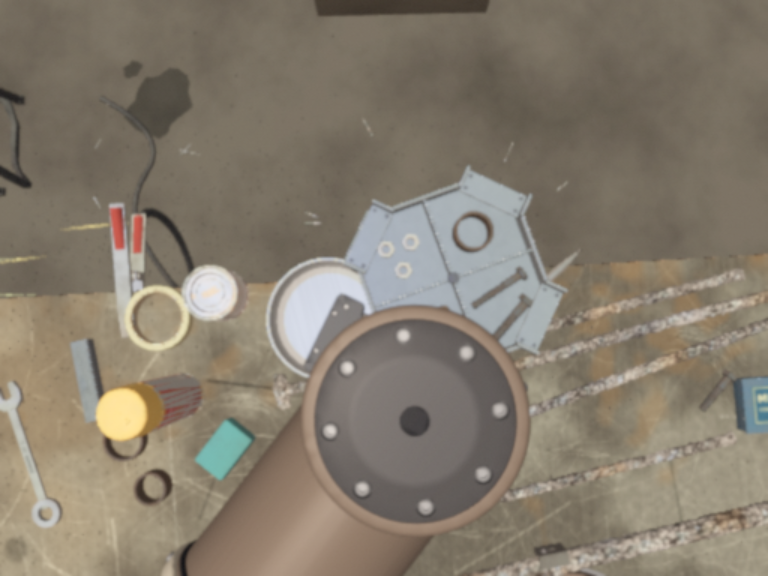

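The depth readings confirm the fingertip is above the strap, and the top view shows the tray undisturbed. I'm lowering the tip between the turned-up ends.

```bash
python3 -m inch '[{"x":0.15,"y":-0.1,"z":0.6,"yaw":0},{"x":0.1,"y":0,"z":0.6,"yaw":0},{"x":0,"y":0,"z":0.5,"yaw":0},{"x":0,"y":0,"z":0,"yaw":0}]'
python3 g.py .430 .218 .219 -26.5
```

```text
time_s: 2.2
tcp_pos: [0.4283, 0.2208, 0.217]
eef_rot: [178.3, 0.0, -26.8]
contact_force: [-0.1, -0.5, -0.5]
gripper_width: 0.0001
t 2.2 p [0.4283 0.2208 0.217 ] rad 0.1146 ang 152.6 F [-0.1 -0.5 -0.5]
units xyz [ 0.11  0.07 -0.08] yaw units -0.08
```

```bash
python3 -m inch '[{"x":0,"y":-0.1,"z":0,"yaw":0.3},{"x":0.02,"y":-0.2,"z":0,"yaw":0.6},{"x":0.02,"y":-0.2,"z":0,"yaw":0.6},{"x":0.02,"y":-0.2,"z":0,"yaw":0.6},{"x":0.02,"y":-0.2,"z":0,"yaw":0.6}]'
python3 g.py .430 .218 .219 -26.5
python3 -m inch '[{"x":0.02,"y":-0.2,"z":-0.03,"yaw":0.6},{"x":0.02,"y":-0.2,"z":0,"yaw":0.6},{"x":0.02,"y":-0.2,"z":0,"yaw":0.6},{"x":0.02,"y":-0.2,"z":0,"yaw":0.6},{"x":0.02,"y":-0.2,"z":0,"yaw":0.6}]'
python3 g.py .430 .218 .219 -26.5
```

```text
time_s: 2.62
tcp_pos: [0.4404, 0.2423, 0.2183]
eef_rot: [178.3, -0.3, -38.0]
contact_force: [0.3, 0.2, 0.2]
gripper_width: 0.0003
t 2.6167 p [0.4404 0.2423 0.2183] rad 0.1164 ang 140.3 F [0.3 0.2 0.2]
units xyz [0.27 1.02 0.  ] yaw units -2.88
time_s: 3.03
tcp_pos: [0.46, 0.2645, 0.2228]
eef_rot: [178.7, -0.7, -50.7]
contact_force: [-0.3, 0.4, -0.5]
gripper_width: 0.0003
t 3.0333 p [0.46   0.2645 0.2228] rad 0.1192 ang 125.9 F [-0.3  0.4 -0.5]
units xyz [0.68 2.1  0.21] yaw units -6.05
```

```bash
python3 -m inch '[{"x":0.12,"y":-0.15,"z":0.12,"yaw":0.3},{"x":0.12,"y":-0.2,"z":0.08,"yaw":0.4},{"x":0.08,"y":-0.2,"z":0.04,"yaw":0.5},{"x":0.05,"y":-0.2,"z":0.03,"yaw":0.6},{"x":0.04,"y":-0.1,"z":0.03,"yaw":0.3}]'
python3 g.py .516 .279 .217 -74.5
python3 - <<'E'
from h import *
snap('side','s2')
i=cv2.imread('pics/s2.png')[140:400,200:520]; cv2.imwrite('pics/s2c.png',cv2.resize(i,None,fx=2.3,fy=2.3))
E
```

```text
time_s: 3.45
tcp_pos: [0.4852, 0.2721, 0.2166]
eef_rot: [179.0, -0.8, -59.6]
contact_force: [0.3, -0.2, -0.5]
gripper_width: 0.0006
t 3.45 p [0.4852 0.2721 0.2166] rad 0.1133 ang 113.3 F [ 0.3 -0.2 -0.5]
units xyz [ 0.38 -1.2  -0.03] yaw units 3.72
```

View pics/s2c.png

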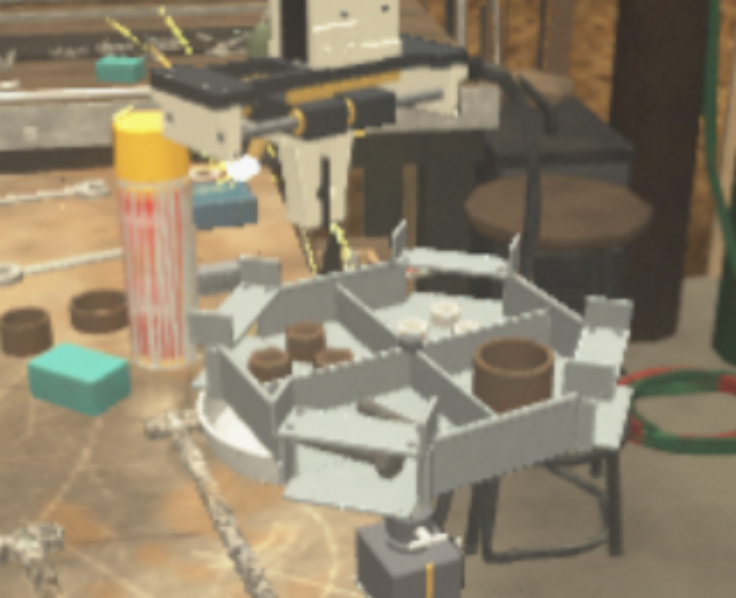

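The tray has not turned. The fingertip is at about (345,257) in full-picture pixels, behind the wall, while the strap is still at about (305,270). I'm checking the tip depth and the heights of the strap ends.

```bash
python3 - <<'E'
from h import *
i=r.camera_info('side');K=np.array(i['mtx']);T=np.array(i['pose'])
s=r.get_state();t=s['tcp_pos']
for n,p in dict(tip=t-[0,0,.011],strap=(.430,.218,.198)).items():
    q=np.linalg.inv(T)@np.array([*p,1]); b=q[:2]/q[2]; b=b*(1+i['k1']*(b@b)); print(n,1.5*(K[:2,:2]@b+K[:2,2]))
d=np.load('pics/s2.npy')
for p in [(331,180),(328,200),(332,230),(345,245),(345,255),(340,225)]+[(200+a/2.3,140+b/2.3) for a,b in [(260,265),(262,275),(212,320),(210,330),(235,300),(255,290)]]: print(np.round(p),world('side',d,p[0]/1.5,p[1]/1.5).round(3))
E
```

```text
tip [337.52084017 252.29876802]
strap [303.4491838  273.92100379]
[331 180] [ 0.402 -0.492  0.528]
[328 200] [0.47  0.234 0.3  ]
[332 230] [0.476 0.259 0.247]
[345 245] [ 0.69   1.836 -0.421]
[345 255] [ 0.69   1.842 -0.473]
[340 225] [0.489 0.264 0.252]
[313. 255.] [0.447 0.252 0.212]
[314. 260.] [0.448 0.253 0.204]
[292. 279.] [0.413 0.181 0.209]
[291. 283.] [0.412 0.183 0.201]
[302. 270.] [0.429 0.232 0.197]
[311. 266.] [0.443 0.246 0.197]
```

```bash
python3 - <<'E'
from h import *
d=np.load('pics/s2.npy')
P=np.array([[*world('side',d,u,v),u*1.5,v*1.5] for v in range(120,185) for u in range(205,245) if d[v,u]>0])
m=(abs(P[:,0]-.485)<.06)&(abs(P[:,1]-.272)<.05)&(P[:,2]>.19)
Q=P[m]
for z in np.arange(.195,.3,.005):
    q=Q[abs(Q[:,2]-z)<.0025]
    if len(q): print(z.round(3),len(q),q[:,0].min().round(3),q[:,0].max().round(3),q[:,1].min().round(3),q[:,1].max().round(3),q[:,3:].mean(0).round())
print({k:r.get_state()[k] for k in('tcp_pos','joints','gripper_width')})
E
```

```text
0.195 94 0.436 0.53 0.222 0.28 [333. 263.]
0.2 52 0.437 0.525 0.224 0.278 [322. 263.]
0.205 18 0.439 0.458 0.246 0.258 [314. 259.]
0.21 21 0.439 0.458 0.246 0.258 [315. 256.]
0.215 23 0.439 0.458 0.248 0.259 [314. 253.]
0.22 1 0.454 0.454 0.249 0.249 [318. 252.]
0.23 3 0.468 0.499 0.266 0.275 [338. 236.]
0.235 29 0.468 0.504 0.256 0.272 [338. 236.]
0.24 37 0.466 0.504 0.256 0.274 [337. 233.]
0.245 39 0.466 0.504 0.256 0.276 [336. 229.]
0.25 35 0.466 0.504 0.257 0.275 [337. 226.]
0.255 42 0.466 0.505 0.253 0.275 [337. 223.]
0.26 36 0.466 0.504 0.256 0.274 [337. 220.]
0.265 39 0.464 0.507 0.255 0.274 [336. 217.]
0.27 44 0.464 0.507 0.254 0.276 [337. 213.]
0.275 41 0.462 0.507 0.254 0.275 [337. 210.]
0.28 49 0.462 0.509 0.253 0.276 [337. 207.]
0.285 49 0.461 0.51 0.254 0.278 [337. 203.]
0.29 34 0.452 0.509 0.254 0.275 [337. 200.]
0.295 16 0.453 0.507 0.245 0.272 [323. 200.]
{'tcp_pos': array([0.4853069 , 0.27200343, 0.21632738]), 'joints': array([ 49.79056232,   9.86159992, -13.46957757,   0.50805857,
       -67.88903738, -19.65583245]), 'gripper_width': 0.0003666548415145976}
```

The depth data puts the closed fingertips at z≈0.232 while the TCP reads 0.216. So the tips are about 27 mm higher than I assumed, and they passed over the strap's end. I'm going back and will work about 27 mm lower.

```bash
python3 -m inch '[{"x":0.0,"y":0.4,"z":-0.3,"yaw":-1},{"x":0,"y":0.4,"z":0,"yaw":-1},{"x":0,"y":0.4,"z":0,"yaw":-1},{"x":0,"y":0.4,"z":0,"yaw":-1},{"x":0,"y":0.4,"z":0,"yaw":-1}]'
python3 g.py .430 .218 .222 -26.5
```

```text
time_s: 3.92
tcp_pos: [0.4461, 0.2408, 0.2238]
eef_rot: [178.6, -0.4, -38.8]
contact_force: [-0.3, 0.7, 0.3]
gripper_width: 0.0004
t 3.9167 p [0.4461 0.2408 0.2238] rad 0.1111 ang 139.1 F [-0.3  0.7  0.3]
units xyz [0.07 1.11 0.1 ] yaw units -3.08
```

```bash
python3 -m inch '[{"x":0.05,"y":0.4,"z":0,"yaw":-1},{"x":0,"y":0.4,"z":0,"yaw":-1},{"x":-0.05,"y":0.3,"z":0,"yaw":-1},{"x":0,"y":0,"z":0,"yaw":0}]'
python3 g.py .430 .218 .192 -26.5
```

```text
time_s: 4.25
tcp_pos: [0.4279, 0.2158, 0.2252]
eef_rot: [178.6, -0.1, -25.9]
contact_force: [-0.1, -0.7, -0.3]
gripper_width: 0.0005
t 4.25 p [0.4279 0.2158 0.2252] rad 0.1127 ang 154.9 F [-0.1 -0.7 -0.3]
units xyz [ 0.03 -0.15  1.32] yaw units 0.16
```

```bash
python3 -m inch '[{"x":0.03,"y":-0.15,"z":0.45,"yaw":0},{"x":0,"y":0,"z":0.45,"yaw":0},{"x":0,"y":0,"z":0.35,"yaw":0},{"x":0,"y":0,"z":0,"yaw":0}]'
python3 g.py .430 .218 .191 -26.5
python3 - <<'E'
from h import *
snap('side','s3')
i=cv2.imread('pics/s3.png')[170:370,200:500]; cv2.imwrite('pics/s3c.png',cv2.resize(i,None,fx=2.5,fy=2.5))
E
```

```text
time_s: 4.58
tcp_pos: [0.4309, 0.2192, 0.1944]
eef_rot: [178.8, -0.2, -26.2]
contact_force: [-0.6, -0.8, -0.6]
gripper_width: 0.0009
t 4.5833 p [0.4309 0.2192 0.1944] rad 0.1115 ang 152.7 F [-0.6 -0.8 -0.6]
units xyz [-0.01  0.06  0.14] yaw units 0.07
```

View pics/s3c.png

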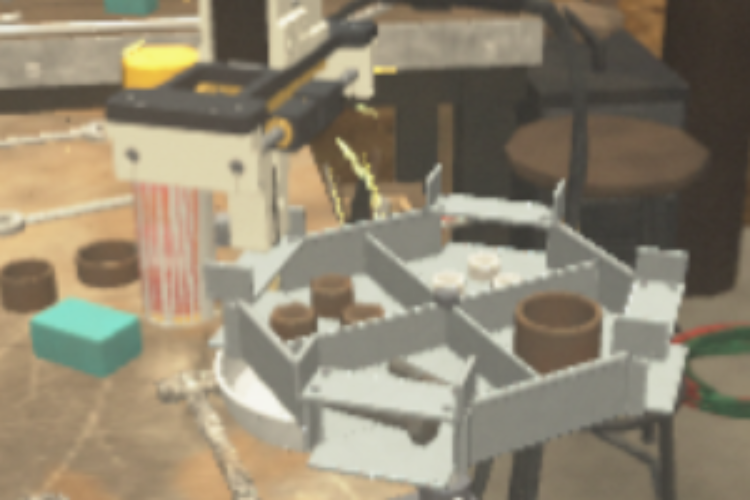

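The fingers are now between the turned-up ends, with the tip just above the strap at crop (255,246). Now the sweep.

```bash
python3 -m inch '[{"x":0.02,"y":-0.15,"z":0.05,"yaw":0.4},{"x":0.04,"y":-0.15,"z":0.05,"yaw":0.4},{"x":0.05,"y":-0.18,"z":0.03,"yaw":0.5},{"x":0.05,"y":-0.18,"z":0.03,"yaw":0.5},{"x":0.05,"y":-0.18,"z":0.03,"yaw":0.5}]'
python3 g.py .430 .218 .191 -26.5
python3 -m inch '[{"x":0.06,"y":-0.18,"z":0.03,"yaw":0.5},{"x":0.06,"y":-0.18,"z":0.03,"yaw":0.5},{"x":0.06,"y":-0.18,"z":0.03,"yaw":0.5},{"x":0.06,"y":-0.18,"z":0.03,"yaw":0.5}]'
python3 g.py .516 .279 .191 -74.5
```

```text
time_s: 5.05
tcp_pos: [0.4478, 0.2361, 0.1924]
eef_rot: [179.0, -0.5, -35.9]
contact_force: [0.2, -0.9, -0.2]
gripper_width: 0.0005
t 5.05 p [0.4478 0.2361 0.1924] rad 0.1067 ang 140.4 F [ 0.2 -0.9 -0.2]
units xyz [-0.15  1.    0.07] yaw units -2.35
time_s: 5.38
tcp_pos: [0.4654, 0.2475, 0.1909]
eef_rot: [179.1, -0.7, -44.5]
contact_force: [-0.7, -0.9, 1.1]
gripper_width: 0.0007
t 5.3833 p [0.4654 0.2475 0.1909] rad 0.1025 ang 129.1 F [-0.7 -0.9  1.1]
units xyz [ 0.56 -2.32 -0.03] yaw units 7.51
```

```bash
python3 -m inch '[{"x":-0.08,"y":-0.18,"z":-0.03,"yaw":0.5},{"x":-0.06,"y":-0.18,"z":-0.02,"yaw":0.5},{"x":-0.04,"y":-0.18,"z":0,"yaw":0.5},{"x":0,"y":-0.18,"z":0,"yaw":0.5},{"x":0.02,"y":-0.18,"z":0,"yaw":0.5}]'
python3 g.py .516 .279 .191 -74.5
python3 - <<'E'
from h import *
snap('side','s4')
i=cv2.imread('pics/s4.png')[170:370,200:500]; cv2.imwrite('pics/s4c.png',cv2.resize(i,None,fx=2.5,fy=2.5))
E
```

```text
time_s: 5.8
tcp_pos: [0.4811, 0.266, 0.1936]
eef_rot: [179.1, -0.9, -55.2]
contact_force: [0.0, -0.8, -0.4]
gripper_width: 0.0003
t 5.8 p [0.4811 0.266  0.1936] rad 0.1095 ang 116.5 F [ 0.  -0.8 -0.4]
units xyz [ 0.37 -1.45  0.09] yaw units 4.83
```

View pics/s4c.png

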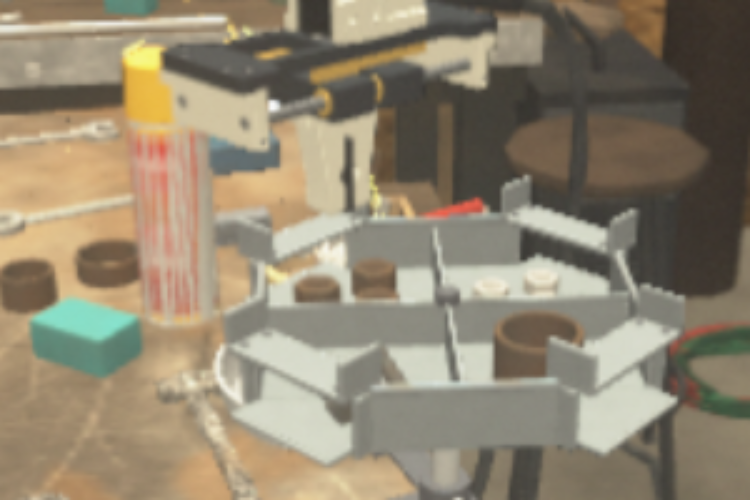

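The tray turns now. The fingers at crop (335,205) are pushing the right end of the big nuts' strap, and all the parts are in their bays. Continuing the sweep.

```bash
python3 -m inch '[{"x":-0.02,"y":-0.18,"z":0.05,"yaw":0.5},{"x":0.02,"y":-0.18,"z":0.02,"yaw":0.5},{"x":0.03,"y":-0.18,"z":0,"yaw":0.5},{"x":0.03,"y":-0.18,"z":0,"yaw":0.5},{"x":0.03,"y":-0.15,"z":0,"yaw":0.4}]'
python3 g.py .516 .279 .191 -74.5
```

```text
time_s: 6.27
tcp_pos: [0.5022, 0.2758, 0.193]
eef_rot: [179.3, -1.1, -65.2]
contact_force: [-1.6, 0.1, -0.3]
gripper_width: 0.0006
t 6.2667 p [0.5022 0.2758 0.193 ] rad 0.1113 ang 104.5 F [-1.6  0.1 -0.3]
units xyz [ 0.11 -0.56  0.07] yaw units 2.32
```

Continuing to about 96°, slowing down towards the end.

```bash
python3 -m inch '[{"x":0.02,"y":-0.17,"z":0.02,"yaw":0.6},{"x":0.03,"y":-0.15,"z":0.02,"yaw":0.6},{"x":0.03,"y":-0.12,"z":0,"yaw":0.5},{"x":0.02,"y":-0.08,"z":0,"yaw":0.4},{"x":0.02,"y":-0.05,"z":0,"yaw":0.3}]'
python3 g.py .500 .275 .191 -74.5
python3 - <<'E'
from h import *
p,d=snap('side','s5')
i=cv2.imread('pics/s5.png')[170:370,200:500]; cv2.imwrite('pics/s5c.png',cv2.resize(i,None,fx=2.5,fy=2.5))
snap('top','t5')
E
```

```text
time_s: 6.68
tcp_pos: [0.5178, 0.2787, 0.1933]
eef_rot: [179.5, -1.3, -75.2]
contact_force: [-0.4, 0.6, 0.7]
gripper_width: 0.0006
t 6.6833 p [0.5178 0.2787 0.1933] rad 0.1114 ang 96.3 F [-0.4  0.6  0.7]
units xyz [-0.04  0.73  0.1 ] yaw units -0.19
```

View pics/s5c.png

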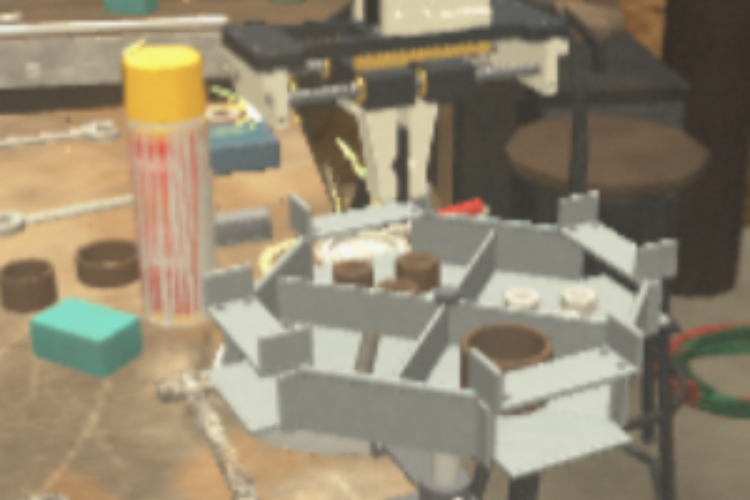

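The strap now faces the dish side, from crop (310,235) to (425,210), with the fingers at its right end. I'm getting its angle from depth.

```bash
python3 - <<'E'
from h import *
d=np.load('pics/s5.npy');C=np.array([.53,.168])
P=np.array([world('side',d,u,v) for v in range(120,240) for u in range(140,320) if d[v,u]>0])
rad=P[:,:2]-C; R=np.hypot(*rad.T); A=np.degrees(np.arctan2(rad[:,1],rad[:,0]))
up=(P[:,2]>.203)&(P[:,2]<.216)&(R>.095)&(R<.14)
h,_=np.histogram(A[up]%360,range(0,361,3)); print([(3*k,int(n)) for k,n in enumerate(h) if n])
st=(abs(P[:,2]-.198)<.004)&(R>.095)&(R<.13)
h,_=np.histogram(A[st]%360,range(0,361,3)); print([(3*k,int(n)) for k,n in enumerate(h) if n])
E
```

```text
Traceback (most recent call last):
  File "h.py", line 6, in world
    i=r.camera_info(n); K=np.array(i['mtx']);T=np.array(i['pose'])
ValueError: time passes only in moves, steps and waits
```

```bash
sed -i 's/^def world/_c={}\ndef info(n):\n    if n not in _c: _c[n]=r.camera_info(n)\n    return _c[n]\ndef world/; s/i=r.camera_info(n); K/i=info(n); K/' h.py
python3 - <<'E'
from h import *
d=np.load('pics/s5.npy');C=np.array([.53,.168])
P=np.array([world('side',d,u,v) for v in range(120,240) for u in range(140,320) if d[v,u]>0])
rad=P[:,:2]-C; R=np.hypot(*rad.T); A=np.degrees(np.arctan2(rad[:,1],rad[:,0]))
up=(P[:,2]>.203)&(P[:,2]<.216)&(R>.095)&(R<.14)
h,_=np.histogram(A[up]%360,range(0,361,3)); print([(3*k,int(n)) for k,n in enumerate(h) if n])
st=(abs(P[:,2]-.198)<.004)&(R>.095)&(R<.13)
h,_=np.histogram(A[st]%360,range(0,361,3)); print([(3*k,int(n)) for k,n in enumerate(h) if n])
E
```

```text
[(0, 17), (36, 33), (39, 23), (42, 1), (84, 6), (87, 7), (90, 6), (93, 7), (96, 6), (99, 5), (102, 10), (123, 6), (126, 21), (129, 8), (171, 1), (174, 35), (177, 47), (213, 39), (216, 54), (219, 2), (264, 26), (267, 36), (303, 11), (306, 42), (309, 15), (354, 6), (357, 41)]
[(0, 12), (3, 8), (6, 6), (9, 10), (12, 14), (15, 14), (18, 14), (21, 18), (24, 12), (27, 14), (30, 15), (33, 18), (36, 18), (39, 13), (42, 2), (45, 3), (48, 2), (51, 4), (54, 2), (57, 3), (60, 3), (63, 2), (66, 3), (69, 2), (72, 2), (75, 3), (78, 2), (81, 2), (84, 4), (87, 16), (90, 10), (93, 13), (96, 15), (99, 13), (102, 13), (105, 12), (108, 14), (111, 17), (114, 14), (117, 13), (120, 9), (123, 9), (126, 15), (129, 7), (132, 2), (135, 2), (138, 2), (141, 1), (144, 1), (147, 4), (150, 2), (153, 1), (156, 4), (159, 2), (162, 2), (165, 1), (168, 1), (171, 1), (174, 15), (177, 36), (180, 20), (183, 20), (186, 20), (189, 22), (192, 18), (195, 23), (198, 9), (201, 10), (204, 7), (207, 6), (210, 3), (213, 19), (216, 34), (219, 4), (222, 2), (225, 4), (228, 2), (231, 6), (234, 5), (237, 6), (240, 3), (243, 7), (246, 6), (249, 6), (252, 7), (255, 6), (258, 7), (261, 5), (264, 15), (267, 19), (270, 16), (273, 28), (276, 29), (279, 31), (282, 29), (285, 30), (288, 25), (291, 29), (294, 25), (297, 28), (300, 31), (303, 30), (306, 24), (309, 3), (327, 1), (330, 3), (333, 4), (336, 2), (339, 3), (342, 3), (345, 2), (348, 4), (351, 3), (354, 7), (357, 21)]
```

The strap ends put the strap's centre at about 107°, and the dish is at 105.5°, so the turn is good. Next I centre the fingertip on the strap and press.

```bash
python3 -m inch '[{"x":0,"y":0.3,"z":0,"yaw":-0.1},{"x":-0.02,"y":0.3,"z":0,"yaw":0},{"x":-0.02,"y":0.2,"z":0,"yaw":0},{"x":0,"y":0,"z":0,"yaw":0}]'
python3 g.py .498 .2755 .183 -73
```

```text
time_s: 7.12
tcp_pos: [0.496, 0.2737, 0.1935]
eef_rot: [179.5, -1.3, -74.6]
contact_force: [-0.6, 0.1, 0.2]
gripper_width: 0.0004
t 7.1167 p [0.496  0.2737 0.1935] rad 0.1111 ang 107.8 F [-0.6  0.1  0.2]
units xyz [-0.06 -0.1   0.42] yaw units -0.4
```

```bash
python3 -m inch '[{"x":-0.05,"y":-0.05,"z":0.3,"yaw":-0.2},{"x":-0.05,"y":0,"z":0.3,"yaw":0},{"x":-0.07,"y":0,"z":0.3,"yaw":0},{"x":-0.07,"y":0,"z":0.3,"yaw":0},{"x":-0.07,"y":0,"z":0.3,"yaw":0}]'
python3 g.py .495 .286 .108 -73
```

```text
time_s: 7.53
tcp_pos: [0.4963, 0.2838, 0.1565]
eef_rot: [179.9, -1.0, -73.6]
contact_force: [0.0, 0.1, 4.9]
gripper_width: 0.0003
t 7.5333 p [0.4963 0.2838 0.1565] rad 0.1206 ang 106.2 F [0.  0.1 4.9]
units xyz [-0.13  0.02  1.94] yaw units -0.14
```

```bash
python3 -m inch '[{"x":-0.05,"y":0,"z":0.35,"yaw":0},{"x":-0.03,"y":0,"z":0.35,"yaw":0},{"x":0,"y":0,"z":0.35,"yaw":0},{"x":0.02,"y":0,"z":0.35,"yaw":0},{"x":0.03,"y":0,"z":0.35,"yaw":0}]'
python3 g.py .495 .286 .108 -73
```

```text
time_s: 7.95
tcp_pos: [0.4997, 0.2867, 0.1114]
eef_rot: [-179.7, -1.0, -73.4]
contact_force: [-1.2, 2.1, 10.5]
gripper_width: 0.0003
t 7.95 p [0.4997 0.2867 0.1114] rad 0.1225 ang 104.3 F [-1.2  2.1 10.5]
units xyz [-0.03  0.19  0.14] yaw units -0.1
```

```bash
python3 -m inch '[{"x":0.02,"y":0.05,"z":0.15,"yaw":0},{"x":0,"y":0.03,"z":0.06,"yaw":0},{"x":0,"y":0,"z":0.02,"yaw":0},{"x":0,"y":0,"z":0.02,"yaw":0},{"x":0,"y":0,"z":0.02,"yaw":0}]'
python3 -m inch '[{"x":0,"y":0,"z":0.02,"yaw":0},{"x":0,"y":0,"z":0.02,"yaw":0},{"x":0,"y":0,"z":0.02,"yaw":0},{"x":0,"y":0,"z":0.02,"yaw":0},{"x":0,"y":0,"z":0.02,"yaw":0}]'
python3 - <<'E'
from h import *
snap('side','s6')
i=cv2.imread('pics/s6.png')[170:370,200:500]; cv2.imwrite('pics/s6c.png',cv2.resize(i,None,fx=2.5,fy=2.5))
E
```

```text
time_s: 8.37
tcp_pos: [0.5032, 0.291, 0.1053]
eef_rot: [-179.0, -0.9, -73.2]
contact_force: [-0.7, 1.9, 9.7]
gripper_width: 0.0003
time_s: 8.78
tcp_pos: [0.5083, 0.2963, 0.105]
eef_rot: [-178.4, -0.7, -73.0]
contact_force: [-1.4, 1.3, 8.5]
gripper_width: 0.0005
```

View pics/s6c.png

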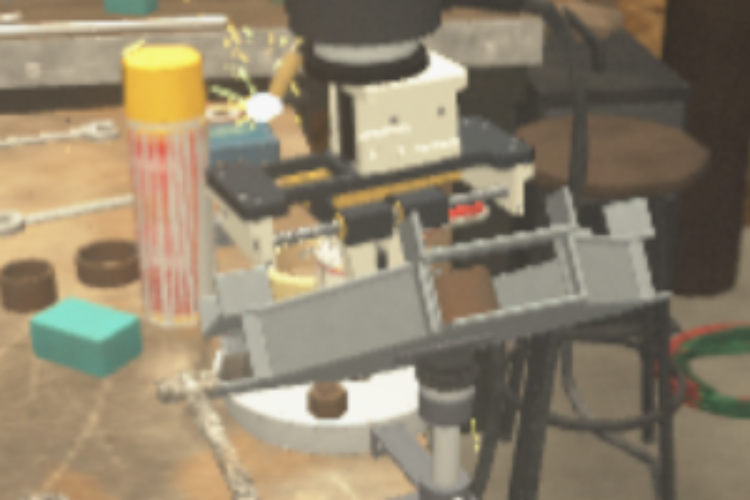

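One big nut is visible in the dish at crop (328,400), with the tray tipped towards the dish and the ring still in its bay. The tool is creeping outward, so I correct that, hold the press and jog it.

```bash
python3 g.py .497 .286 .105 -73
python3 -m inch '[{"x":0.12,"y":0.1,"z":-0.1,"yaw":0},{"x":0.15,"y":0.15,"z":-0.1,"yaw":0},{"x":0.15,"y":0.15,"z":0.05,"yaw":0},{"x":0.1,"y":0.1,"z":0.2,"yaw":0},{"x":0.05,"y":0,"z":0.12,"yaw":0}]'
python3 g.py .497 .286 .105 -73
python3 -m inch '[{"x":0.05,"y":0.05,"z":0.05,"yaw":0},{"x":0.05,"y":0.05,"z":0.05,"yaw":0},{"x":0.05,"y":0.05,"z":0.02,"yaw":0},{"x":0.05,"y":0.05,"z":0.02,"yaw":0},{"x":0.05,"y":0.05,"z":0.02,"yaw":0}]'
python3 g.py .497 .286 .105 -73
python3 - <<'E'
from h import *
snap('top','t7');snap('side','s7')
a=cv2.imread('pics/t7.png')[170:400,240:580]; b=cv2.imread('pics/s7.png')[220:390,240:500]
cv2.imwrite('pics/m7.png',np.hstack([cv2.resize(a,(450,304)),cv2.resize(b,(340,304))]))
E
```

```text
t 8.8333 p [0.5084 0.2965 0.105 ] rad 0.1303 ang 99.6 F [-0.6  3.   8.1]
units xyz [ 0.27  0.56 -0.01] yaw units 0.01
time_s: 9.25
tcp_pos: [0.5084, 0.2936, 0.1045]
eef_rot: [-177.0, 0.2, -72.6]
contact_force: [-1.0, 2.4, 8.6]
gripper_width: 0.0004
t 9.25 p [0.5084 0.2936 0.1045] rad 0.1275 ang 99.8 F [-1.   2.4  8.6]
units xyz [ 0.15  0.52 -0.05] yaw units 0.09
time_s: 9.67
tcp_pos: [0.5113, 0.2944, 0.1041]
eef_rot: [-176.0, 0.7, -72.3]
contact_force: [-1.4, 3.6, 8.9]
gripper_width: 0.0007
t 9.6667 p [0.5113 0.2944 0.1041] rad 0.1278 ang 98.4 F [-1.4  3.6  8.9]
units xyz [ 0.15  0.64 -0.08] yaw units 0.16
```

View pics/m7.png

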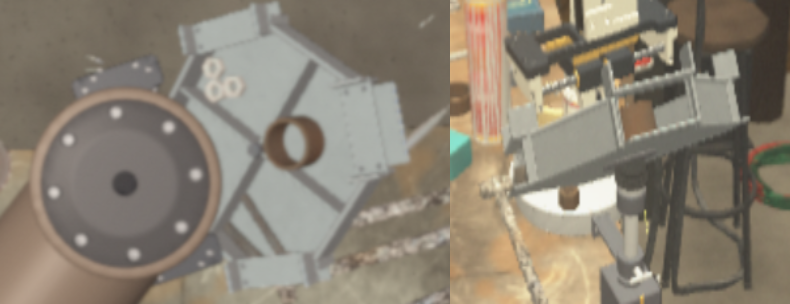

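The side inset shows a brown nut in the dish at about (568,195). The top inset shows the small nuts, ring and bolts in their bays. Releasing gently.

```bash
python3 -m inch '[{"x":0.1,"y":0.05,"z":-0.3,"yaw":0},{"x":0.05,"y":0,"z":-0.3,"yaw":0},{"x":0.05,"y":0,"z":-0.3,"yaw":0},{"x":0.05,"y":0,"z":-0.3,"yaw":0},{"x":0.1,"y":0,"z":-0.3,"yaw":0}]'
python3 -m inch '[{"x":0.1,"y":0,"z":-0.3,"yaw":0},{"x":0.1,"y":0,"z":-0.3,"yaw":0},{"x":0.1,"y":0,"z":-0.3,"yaw":0},{"x":0.05,"y":0,"z":-0.3,"yaw":0},{"x":0,"y":0,"z":-0.3,"yaw":0}]'
python3 -m inch '[{"x":0,"y":0,"z":-0.4,"yaw":0},{"x":0,"y":0,"z":-0.6,"yaw":0},{"x":0,"y":0,"z":-0.8,"yaw":0},{"x":0,"y":0,"z":-0.8,"yaw":0},{"x":0,"y":0,"z":0,"yaw":0}]'
python3 g.py .36 .28 .26 -73
```

```text
time_s: 10.18
tcp_pos: [0.5142, 0.2951, 0.1425]
eef_rot: [-175.2, 1.3, -72.1]
contact_force: [-0.5, 3.7, 4.0]
gripper_width: 0.0007
time_s: 10.6
tcp_pos: [0.5133, 0.283, 0.1796]
eef_rot: [-175.5, 1.2, -72.1]
contact_force: [0.3, -0.5, -1.0]
gripper_width: 0.0004
time_s: 11.02
tcp_pos: [0.5072, 0.2763, 0.248]
eef_rot: [-175.8, 0.9, -72.3]
contact_force: [1.4, 0.8, 0.1]
gripper_width: 0.0002
t 11.0167 p [0.5072 0.2763 0.248 ] rad 0.1107 ang 101.9 F [1.4 0.8 0.1]
units xyz [-1.94  5.52 -0.85] yaw units 0.18
```

```bash
python3 -m inch '[{"x":-0.7,"y":0.4,"z":-0.5,"yaw":0},{"x":-1,"y":0.5,"z":-0.3,"yaw":0},{"x":-1,"y":0.5,"z":-0.2,"yaw":0},{"x":-1,"y":0.5,"z":0,"yaw":0},{"x":-1,"y":0.5,"z":0,"yaw":0}]'
python3 -m inch '[{"x":-1,"y":0.5,"z":0,"yaw":0},{"x":-1,"y":0.5,"z":0,"yaw":0},{"x":-1,"y":0.5,"z":0,"yaw":0},{"x":-1,"y":0.5,"z":0,"yaw":0},{"x":-0.5,"y":0.2,"z":0,"yaw":0}]'
python3 -m inch '[{"x":-0.8,"y":1,"z":0,"yaw":0},{"x":-0.8,"y":1,"z":0,"yaw":0},{"x":-0.5,"y":0.5,"z":0,"yaw":0},{"x":0,"y":0,"z":0,"yaw":0}]'
python3 - <<'E'
from h import *
snap('top','t8');snap('side','s8')
a=cv2.imread('pics/t8.png')[150:400,250:590]; b=cv2.imread('pics/s8.png')[210:370,250:500]
cv2.imwrite('pics/m8.png',np.vstack([cv2.resize(np.ascontiguousarray(a),(490,360)),cv2.resize(b,(490,240))][:1]+[cv2.resize(b,(490,240))]))
E
```

```text
time_s: 11.43
tcp_pos: [0.4119, 0.3668, 0.2735]
eef_rot: [-175.9, 0.8, -72.8]
contact_force: [0.6, -0.1, -0.9]
gripper_width: 0.0006
time_s: 11.85
tcp_pos: [0.3198, 0.4603, 0.2722]
eef_rot: [-176.0, 0.7, -72.9]
contact_force: [1.1, 0.2, 1.0]
gripper_width: 0.0003
time_s: 12.18
tcp_pos: [0.2406, 0.4936, 0.2676]
eef_rot: [-176.1, 0.5, -72.8]
contact_force: [0.2, -0.1, 0.0]
gripper_width: 0.0003
```

View pics/m8.png

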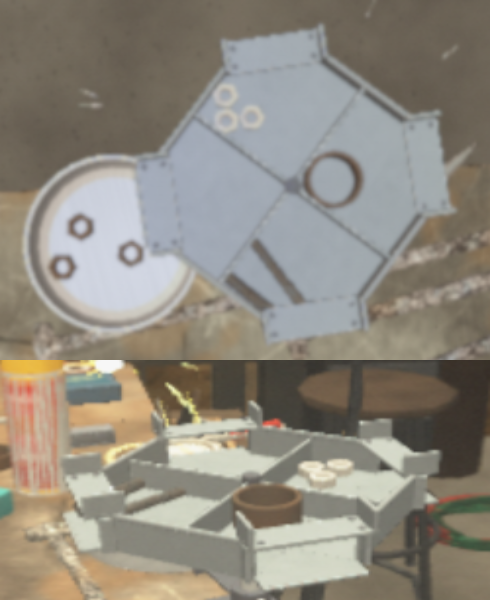

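All three big nuts lie in the dish, at (80,227), (63,267) and (131,253), and the other parts are in their bays. I'm checking distances and level.

```bash
python3 - <<'E'
from h import *
d=np.load('pics/t8.npy')
f=lambda x,y,z:world('top',d,(250+x*340/490)/1.5,(150+y*250/360)/1.5,z)
D=f(115,243,.06)[:2]; a=np.radians(105.5); D2=np.array([.53+.17*np.cos(a),.168+.17*np.sin(a)]);print(D,D2)
for p in [(80,227),(63,267),(131,253)]: q=f(*p,.045)[:2]; print(q,np.hypot(*(q-D)),np.hypot(*(q-D2)))
C=np.array([.53,.168])
b=f(310,318,.198)[:2]-C; m=C+b/np.hypot(*b)*.07
for p in [(246,291),(276,271)]: print('bolt',np.hypot(*(f(*p,.168)[:2]-m)))
g=[]
for y in range(30,330,2):
  for x in range(130,450,2):
    w=f(x,y,None); 
    if abs(w[2]-.162)<.012 and np.hypot(*(w[:2]-C))<.075: g.append(w)
g=np.array(g);c=np.linalg.lstsq(np.c_[g[:,:2],np.ones(len(g))],g[:,2],rcond=None)[0];print('tilt deg',np.degrees(np.arctan(np.hypot(*c[:2]))),len(g))
r.close_job()
E
```

```text
[0.48507048 0.33296516] [0.48456948 0.33181718]
[0.50160281 0.36895219] 0.0396028291572427 0.04085515017210131
[0.46237113 0.38601718] 0.057704224241373704 0.05856967672692914
[0.47528822 0.31874943] 0.017256286651918487 0.016028338990147405
bolt 0.05173108864038334
bolt 0.022218816467043895
tilt deg 1.9246727144348819 5169
the job is handed in; nothing more can be done
```

The job is handed in. I turned the tray by its thumb strap until the big nuts' corner faced the dish. Then I pressed that corner down to about the stop, at roughly 10 N, held it about 1.7 s and let it up slowly. The arm then moved clear, about 12 s into the 48 s.

**Last checks, all within limits:**

| Check | Measured | Limit |
|---|---|---|
| Big nuts from dish centre | 17, 40 and 58 mm | 80 mm |
| Bolts from their bay's middle | 22 and 52 mm | 85 mm |
| Tray tilt | about 1.9° | 8° |

The small nuts and the pipe ring were checked by eye only, and both are well inside their bays. The nut and bolt distances are from pixel positions at assumed heights, and the tilt is from the depth image.

**What did not go as expected:**
- **First sweep:** it missed the tray completely. The closed fingertips sit about 27 mm higher than the stated geometry implies, so they passed over the strap's turned-up end without touching it. I measured this in the depth image and repeated the sweep lower.
- **Pressing:** the tool crept about 15 mm and tilted about 4° during the hold, and my corrections did not bring it back. It did not affect the pour.

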